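# Find where the sample carousel rubs and brake it there

## Task

The sample carousel drags at one unmarked place each turn, because a high spot hidden under the plate rubs on the shoe in the orange bracket. Turn the carousel round steadily by its black knob, feel for the place where it drags most, and leave it standing with the high spot on the shoe; then gently slide the red brake in until its rubber pad bears on the plate's rim, let go, and leave the things around undisturbed.

Things in the scene. Friction and masses are not known exactly. Their poses are not given: they have to be found in the camera images.
- carousel_base: white round base fixed to the worktop, 240 mm across, 43 mm high; origin at the centre of its underside, on the plate's axis. A white brake track, 56 mm wide, 42 mm high (rails 47.5 mm), runs out along its own +y to 210 mm from the axis; the orange bracket is on its -y side
- carousel: grey plate, 200 mm across, 12 mm thick, turning endlessly either way about its own z; origin on the axis at its underside, 46 mm up. Bearing drag about 1 N at the knob. While the hidden high spot (unknown bearing) passes the shoe, moving drag rises to 6 to 9 N over some 0.45 rad, full in the middle 0.25 rad; once stopped, 2 to 6 N of it remains. It starts at least 0.3 rad off. The plate stays put
- knob_grip (a point): middle of the black knob, a cylinder 20 mm across and 28 mm tall, 66 to 94 mm above the worktop, on a steel stem, 70 mm from the carousel's axis along the plate's own -x. This point is 82 mm up. The knob spins freely on its stem, so a gripper holding it need not turn. Eight caps, 15 mm across, stand 8 mm above the plate on a circle of 40 mm radius
- shoe: fixed grey felt shoe in an orange bracket (30 mm wide) at the -y side of the base; the shoe touches the underside of the plate's high spot at 85 mm from the axis along the base's own -y, out of sight. Origin the same as the base's
- brake: red brake carriage, 30 mm wide, black rubber pad at its inner end; slides along the base's own -y towards the plate with about 3 N of friction and stays where left. A push of 6 to 12 N at the end sets it; over 30 N on the rim is too much. Origin 44.5 mm up; the pad's face is 22 mm nearer to the axis and touches the rim with the origin 122 mm from the axis. It starts 14 to 22 mm short of that
- brake_tab (a point): upright red tab on the brake, 22 mm wide across the sliding direction (base x), 10 mm thick along it (base y), from about 56 to 88 mm above the worktop; this point is in its middle, 74 mm above the worktop and 12 mm outward (base +y) of the brake's origin
- dye_bottle: white bottle with a blue cap, 36 mm across, 85 mm tall, bystander; origin at the centre of its underside
- petri_dish: round clear dish with pink medium, 61 mm across, 16 mm high, bystander; origin at the centre of its underside
- cover_box: small white and orange box, 50x50x20 mm, bystander; origin at the centre of its underside

How it is judged:
By the outcome, as a careful person would: the job done as asked, in the order asked, and still so for the second after the job is handed in, with the robot touching nothing.
It also fails if it takes over 72 s, if anything falls off the work surface, if the arm or the gripper's body presses on something with over 40 N, if the wrist force passes 120 N, or if a joint passes its speed limit or range.

## Robot

A 7-joint arm with a two-finger parallel gripper is mounted at the origin on a cart in front of the work surface, level with it; the furniture and walls round the work are solid. World frame = base frame: x ahead of the robot, y to its left, z up, the work surface at z = 0. Lengths are in mm, angles in rad, forces in N, time in s.
With the tool pointing down it reaches from about 425 to 950 mm from the base axis. Payload 16.7 kg.
Tool frame: the origin (TCP) lies between the finger pads; the fingertips stand 11 mm ahead of it and the grasp point (between the pads) lies 8 mm behind it; z points along the fingers, y is the line along which they close (so a half turn about z gives the same grasp; the last joint's range is limited). The gripper opens to 94 mm and grips with 3 to 60 N. Pads are 16 mm wide; open, the fingers measure 119 mm over their backs; the gripper's body (75 mm by 177 mm) begins 78 mm behind the grasp point.
Start: joints at [-1.359, 0.426, 0.074, 1.606, -0.034, 1.111, -0.067], TCP at [238.291, 631.498, 176.667] pointing down, gripper open.
Joint ranges: [-2.85, 2.85], [-0.5, 2.14], [-1.23, 1.37], [0.21, 2.46], [-1.02, 4.16], [0.16, 2.05], [-2.73, 2.73]. Speed limits (rad/s): [1.89, 1.89, 2.39, 2.39, 3.01, 3.01, 3.01].

## Interface

Orientations are given as a 3x3 rotation matrix whose columns are the frame's x, y, z axes.
In Python, from station import ctrl, camera, job_done, masks_of, landmark_of gives the robot as it stands.
- The arm moves only by the tool arm_command, never from a script. Its argument "commands" is a list of rows, each an object of numbers: "rx", "ry", "rz": the turn, a rotation vector about the tool's x, y, z in rad; "x", "y", "z": the shift along the tool's x, y, z in mm; "grip": the finger opening in mm, from 0 to 94. In form: [{"rx": .., "ry": .., "rz": .., "x": .., "y": .., "z": .., "grip": ..}, ...]. A call has 1 to 10 rows; each row is the pose to reach, as a shift and turn from the pose commanded when the call began, along the tool's axes at that moment; what a row does not reach only later rows make up. A row lasts 1/10 s, in which the tool goes at most 50 mm and 8.59 degrees, less where a joint would pass 70% of its speed; a pose out of reach is approached as far as the arm can. A call with a gripper value outside its range is refused whole. The fingers move at their own pace and stop on an object; "newtons" is the grip in N (left out, the last holds). Time passes only in rows, so rows that repeat a pose let the fingers close. It gives the time, the measured TCP pose, the force, the opening and the grip force at its end, in the units of the state.
- ctrl.get_obs(): the state, without advancing time (a new reading comes with each control period).
- camera(name): name is "scene" or "top" or "wrist"; returns a dict with "pixels" (400x640x3 uint8, red, green, blue), "camera_matrix" (3x3 intrinsics, pixels), "dist" ([k1, k2, p1, p2, k3] as OpenCV has them; the pictures are not rectified), "position" and "orientation" of the camera in the world. Camera axes: x right, y down, z forward; pixel columns grow to the right and rows downward; lengths in mm; the calibration is good to about 2 mm. A picture is of the moment at which its call begins. There is no depth.
- job_done(): hands the job in; it is judged then, once.
Trained networks look in a picture, given as the dict that the camera call returned (one of the last four; its "shot" number tells which), for a name from the list of things; names that differ only in an ending like _2 or _b are one class to them, and where a whole thing is asked for, a point or a joint stands for the part that bears it (a point fixed in the world has none). Each returns a list of dicts, best first, with "p" (0 to 1); they miss things now and then, are a little off and sometimes report something else, mostly with a low value. They report only what shows in the picture. A call takes as long as a camera call.
- masks_of(picture, thing): "region" (400x640 bool, what is visible of it).
- landmark_of(picture, thing): "position" ([x, y, z] in mm, in world coordinates, good to about 4 mm: a listed point, or the origin of a listed thing).
The state is a dict: "time_s": time; "joint_positions": joint angles; "qd": joint speeds; "tau": joint torques, N m; "eef_pos": TCP position; "ee_rot": TCP orientation; "force": force on the tool from outside, world axes, zero at the start; "wrist_torque": the same for the moment, N m; "width": opening from 0.0 (shut) to 1.0 (fully open); "finger_force": force on a finger pad.
Only numpy, scipy, OpenCV 4.12 (cv2) and the standard library are available. Lean on these libraries where they do the work, as an engineer would, in place of code of your own. Each camera call takes 0.05 s, during which the arm holds its last target. There are 200 camera calls.

## Working session

There is one attempt and no reset: what is moved stays moved. The work goes in short steps, Python scripts to look and compute and a tool call to move; the robot and the scene stay as the last step left them, time stands still between calls to the robot, and variables do not carry over. Pictures are saved under pics/ and viewed, at most 10 in all, crops included, and the job is handed in when it is done.

Besides the shell and the picture viewer there is one more tool, called after "Request:" by a JSON object that holds its "method" and its "body". arm_command: Moves the arm, as the interface text tells. Its arguments: {"type":"object","properties":{"commands":{"type":"array"},"newtons":{"type":"number"}},"required":["commands"]}

```bash
ls; mkdir -p pics
python3 - <<'E'
from station import *
import cv2,numpy as np
o=ctrl.get_obs();print(o['time_s'],o['eef_pos'],np.round(o['ee_rot'],3).tolist(),o['force'],o['width'])
for c in ['top','scene']:
    p=camera(c)
    cv2.imwrite(f'pics/{c}0.png',p['pixels'][:,:,::-1])
    for t in ['carousel_base','carousel','knob_grip','shoe','brake','brake_tab','dye_bottle','petri_dish','cover_box']:
        print(c,t,[(round(r['p'],2),np.round(r['position'],1).tolist()) for r in landmark_of(p,t)[:2]])
E
```

```text
pics
0.0 [238.19285394 631.07142831 175.98466094] [[-0.936, 0.353, -0.0], [0.353, 0.936, -0.001], [-0.0, -0.001, -1.0]] [-1.00705961  0.29671429 -0.56153635] 0.9994637183377608
top carousel_base [(0.58, [531.4, -32.8, 0.3])]
top carousel [(0.66, [531.0, -33.8, 48.5])]
top knob_grip [(0.71, [532.6, -34.8, 49.1]), (0.43, [418.6, -302.5, 2.3])]
top shoe []
top brake [(0.52, [498.0, 102.9, 43.1])]
top brake_tab [(0.58, [494.6, 118.8, 75.1])]
top dye_bottle [(0.57, [644.6, 292.1, -4.6])]
top petri_dish [(0.75, [551.9, -329.5, 0.2]), (0.66, [463.9, -11.8, 81.1])]
top cover_box []
scene carousel_base [(0.83, [534.3, -34.5, -1.4])]
scene carousel [(0.75, [534.0, -34.4, 45.8])]
scene knob_grip [(0.51, [466.6, -14.9, 83.2])]
scene shoe []
scene brake [(0.5, [492.8, 103.3, 47.1])]
scene brake_tab [(0.47, [489.7, 116.3, 71.8])]
scene dye_bottle [(0.8, [649.0, 287.3, 2.3])]
scene petri_dish [(0.66, [558.8, -331.6, 3.6]), (0.19, [498.6, 106.7, 45.5])]
scene cover_box [(0.96, [416.0, -302.0, 0.4])]
```

View pics/top0.png

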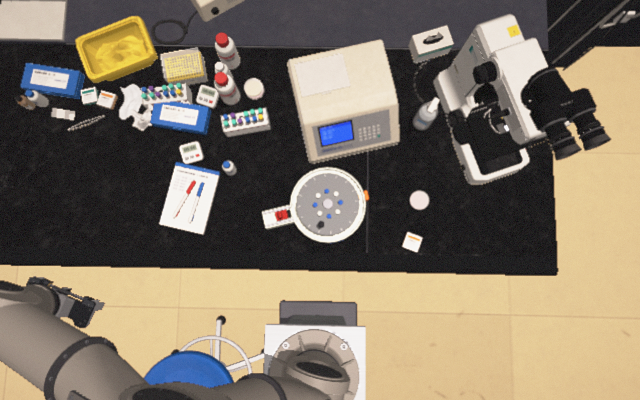

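View pics/scene0.png

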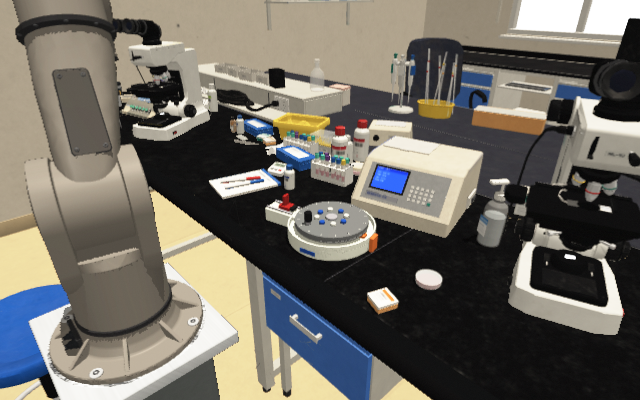

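The top view shows the carousel at about (328,205), the knob at (320,225), the red tab at (281,215) and the bracket at (367,197). A tall instrument stands just behind, with its front foot from (308,162) to (398,142). I'll measure how close it is.

```bash
cat > h.py <<'E'
from station import *
import cv2,numpy as np
def ray(p,uv,z):
    q=cv2.undistortPoints(np.array([[uv]],float),np.array(p['camera_matrix']),np.array(p['dist']))[0,0]
    d=np.array(p['orientation'])@np.r_[q,1];c=np.array(p['position'])
    return np.round(c+d*(z-c[2])/d[2],1)
def proj(p,X):
    R=np.array(p['orientation']);t=np.array(p['position'])
    return cv2.projectPoints(np.array([X],float),cv2.Rodrigues(R.T)[0],-R.T@t,np.array(p['camera_matrix']),np.array(p['dist']))[0].ravel()
E
python3 - <<'E'
from h import *
p=camera('top')
print('foot',ray(p,(308,162),0),ray(p,(398,142),0))
for z in(100,150,200): print(z,ray(p,(289,58),z),ray(p,(383,40),z),ray(p,(304,135),z))
print(ray(p,(367,197),40),ray(p,(320,225),94),ray(p,(320,225),82))
s=camera('scene')
print('foot',ray(s,(353,203),0),ray(s,(441,232),0))
for X in((660,-80,0),(660,-80,150)):print(proj(s,X))
E
```

```text
foot [677.4  31.3   0. ] [ 750.1 -266.6    0. ]
100 [992.   95.4 100. ] [1056.  -203.3  100. ] [740.8  41.7 100. ]
150 [968.7  91.  150. ] [1030.5 -197.   150. ] [726.6  39.2 150. ]
200 [945.5  86.5 200. ] [1005.  -190.7  200. ] [712.4  36.8 200. ]
[ 557.7 -161.2   40. ] [460.9 -13.4  94. ] [461.9 -13.3  82. ]
foot [719.5  57.1   0. ] [ 770.1 -230.6    0. ]
[373.94227615 225.58285143]
[377.40685153 177.72150018]
```

Request:
{"method": "arm_command", "body": {"commands": [{"x": -40,"y": -28,"z": -20,"rz": -0.06,"grip": 60},{"x": -80,"y": -57,"z": -30,"rz": -0.12,"grip": 60},{"x": -120,"y": -85,"z": -30,"rz": -0.18,"grip": 60},{"x": -160,"y": -114,"z": -30,"rz": -0.24,"grip": 60},{"x": -200,"y": -142,"z": -30,"rz": -0.3,"grip": 60},{"x": -240,"y": -171,"z": -30,"rz": -0.36,"grip": 60},{"x": -280,"y": -200,"z": -30,"rz": -0.42,"grip": 60},{"x": -300,"y": -240,"z": -30,"rz": -0.48,"grip": 60},{"x": -320,"y": -280,"z": -30,"rz": -0.54,"grip": 60},{"x": -340,"y": -320,"z": -30,"rz": -0.6,"grip": 60}]}}

```text
schema error: expected keys rx, ry, rz, x, y, z, grip
```

Request:
{"method": "arm_command", "body": {"commands": [{"rx": 0,"ry": 0,"x": -40,"y": -28,"z": -20,"rz": -0.06,"grip": 60},{"rx": 0,"ry": 0,"x": -80,"y": -57,"z": -30,"rz": -0.12,"grip": 60},{"rx": 0,"ry": 0,"x": -120,"y": -85,"z": -30,"rz": -0.18,"grip": 60},{"rx": 0,"ry": 0,"x": -160,"y": -114,"z": -30,"rz": -0.24,"grip": 60},{"rx": 0,"ry": 0,"x": -200,"y": -142,"z": -30,"rz": -0.3,"grip": 60},{"rx": 0,"ry": 0,"x": -240,"y": -171,"z": -30,"rz": -0.36,"grip": 60},{"rx": 0,"ry": 0,"x": -280,"y": -200,"z": -30,"rz": -0.42,"grip": 60},{"rx": 0,"ry": 0,"x": -300,"y": -240,"z": -30,"rz": -0.48,"grip": 60},{"rx": 0,"ry": 0,"x": -320,"y": -280,"z": -30,"rz": -0.54,"grip": 60},{"rx": 0,"ry": 0,"x": -340,"y": -320,"z": -30,"rz": -0.6,"grip": 60}]}}

```text
time_s: 2.1
eef_pos: [443.5, 210.2, 206.8]
ee_rot: [[-0.971, -0.239, 0.0], [-0.239, 0.971, 0.0], [-0.0, 0.0, -1.0]]
force: [1.2, 0.4, -0.1]
width: 0.635
finger_force: 0.0
```

Request:
{"method": "arm_command", "body": {"commands": [{"rx": 0,"ry": 0,"rz": 0,"x": 7,"y": -44,"z": 0,"grip": 60},{"rx": 0,"ry": 0,"rz": 0,"x": 14,"y": -88,"z": 0,"grip": 60},{"rx": 0,"ry": 0,"rz": 0,"x": 21,"y": -132,"z": 10,"grip": 60},{"rx": 0,"ry": 0,"rz": 0,"x": 28,"y": -176,"z": 20,"grip": 60},{"rx": 0,"ry": 0,"rz": 0,"x": 34,"y": -206,"z": 30,"grip": 60},{"rx": 0,"ry": 0,"rz": 0,"x": 36,"y": -222,"z": 40,"grip": 60},{"rx": 0,"ry": 0,"rz": 0,"x": 36,"y": -222,"z": 40,"grip": 60},{"rx": 0,"ry": 0,"rz": 0,"x": 36,"y": -222,"z": 40,"grip": 60}]}}

```text
time_s: 2.9
eef_pos: [461.1, -11.8, 166.9]
ee_rot: [[-0.972, -0.236, -0.0], [-0.236, 0.972, 0.0], [0.0, 0.0, -1.0]]
force: [0.7, 0.2, 0.7]
width: 0.638
finger_force: 0.0
```

Run:
```python
from h import *
p=camera('wrist');cv2.imwrite('pics/w1.png',p['pixels'][:,:,::-1])
o=ctrl.get_obs();print(o['eef_pos'],o['force'])
for c,q in(('wrist',p),('top',camera('top')),('scene',camera('scene'))):
  for t in ['carousel_base','carousel','knob_grip','shoe','brake','brake_tab']:
    print(c,t,[(round(r['p'],2),np.round(r['position'],1).tolist()) for r in landmark_of(q,t)[:1]])
```

```text
[461.23040975 -11.27917195 167.06475898] [ 0.06507373 -0.67759964 -0.1088056 ]
wrist carousel_base [(0.69, [534.6, -36.9, 1.6])]
wrist carousel [(0.63, [534.7, -32.8, 45.0])]
wrist knob_grip [(0.63, [467.8, -17.0, 86.6])]
wrist shoe []
wrist brake [(0.63, [499.2, 105.2, 40.9])]
wrist brake_tab [(0.83, [492.0, 115.8, 76.2])]
top carousel_base []
top carousel []
top knob_grip []
top shoe []
top brake [(0.55, [497.6, 101.8, 42.9])]
top brake_tab [(0.48, [494.0, 118.4, 78.1])]
scene carousel_base [(0.74, [531.0, -33.0, -0.1])]
scene carousel [(0.59, [534.3, -33.9, 44.1])]
scene knob_grip [(0.53, [463.7, -12.0, 82.4])]
scene shoe []
scene brake [(0.45, [492.9, 107.5, 44.9])]
scene brake_tab [(0.71, [492.8, 112.4, 72.1])]
```

View pics/w1.png

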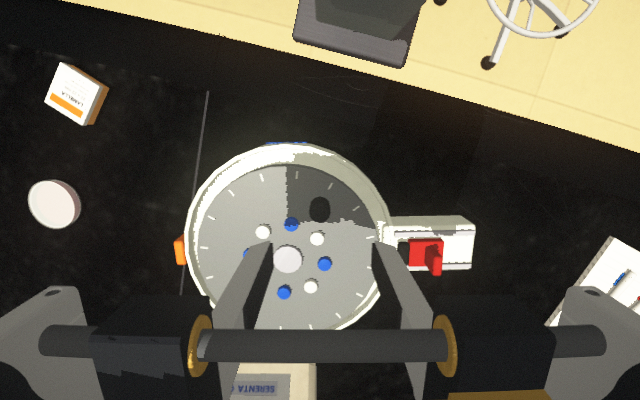

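The wrist view shows the knob at (320,209), the plate hub at (288,258), the brake tab at (430,255) and the bracket at (180,250).

Run:
```python
from h import *
p=camera('wrist')
m=masks_of(p,'knob_grip');print([(r['p'],r['region'].sum()) for r in m])
I=p['pixels'].astype(int).sum(2)
sub=(I<110);sub[:195]=0;sub[226:]=0;sub[:,:305]=0;sub[:,336:]=0
v,u=np.nonzero(sub);print(len(u),u.min(),u.max(),v.min(),v.max(),u.mean(),v.mean())
c=(u.mean(),v.mean())
print('knob',ray(p,c,94),ray(p,c,82),'hub',ray(p,(288,258),60),ray(p,(288,258),66))
print(proj(p,(464,-14,94)),proj(p,(464,-14,66)),p['position'])
print('bracket',ray(p,(180,250),40),'track end mid',ray(p,(474,243),45),'tabtop',ray(p,(432,243),88))
mm=masks_of(p,'carousel')
for r in mm[:1]:
    cs=max(cv2.findContours(r['region'].astype(np.uint8),0,1)[0],key=len);print(r['p'],cv2.fitEllipse(cs))
    pts=np.array([ray(p,tuple(map(float,q[0])),58)[:2] for q in cs])
    pts=pts[(pts[:,0]<545)]
    A=np.c_[2*pts,np.ones(len(pts))];
    for _ in range(4):
        s=np.linalg.lstsq(A,(pts**2).sum(1),rcond=None)[0];R=np.sqrt(s[2]+s[0]**2+s[1]**2)
        e=abs(np.hypot(*(pts-s[:2]).T)-R);k=e<2*np.median(e)+.5;pts=pts[k];A=A[k]
    print('circ',s[:2],R,len(pts))
```

```text
[(0.84, np.int64(428))]
23 314 329 198 221 323.1304347826087 208.43478260869566
knob [460.5 -11.3  94. ] [463.8 -10.4  82. ] hub [532.4 -32.5  60. ] [529.5 -32.5  66. ]
[319.36579772 211.33556083] [319.53583039 203.49594627] [384.01197794 -31.40907777 374.41582237]
bracket [ 561.7 -155.    40. ] track end mid [473.3 166.6  45. ] tabtop [471.2 100.1  88. ]
0.63 ((291.6358642578125, 245.51341247558594), (160.92335510253906, 180.0589599609375), 118.42512512207031)
circ [525.29209215 -33.46043338] 93.79219696290224 167
```

Request:
{"method": "arm_command", "body": {"commands": [{"rx": 0,"ry": 0,"rz": 0,"x": -4,"y": -4,"z": 25,"grip": 60},{"rx": 0,"ry": 0,"rz": 0,"x": -4,"y": -4,"z": 50,"grip": 60},{"rx": 0,"ry": 0,"rz": 0,"x": -4,"y": -4,"z": 70,"grip": 60},{"rx": 0,"ry": 0,"rz": 0,"x": -4,"y": -4,"z": 87,"grip": 60},{"rx": 0,"ry": 0,"rz": 0,"x": -4,"y": -4,"z": 87,"grip": 60},{"rx": 0,"ry": 0,"rz": 0,"x": -4,"y": -4,"z": 87,"grip": 40}]}}

```text
time_s: 4.7
eef_pos: [465.9, -15.2, 80.0]
ee_rot: [[-0.972, -0.237, -0.0], [-0.237, 0.972, -0.0], [0.0, -0.0, -1.0]]
force: [0.4, -0.2, 0.3]
width: 0.585
finger_force: 0.0
```

Request:
{"method": "arm_command", "body": {"commands": [{"rx": 0,"ry": 0,"rz": 0,"x": 0,"y": 0,"z": 0,"grip": 16},{"rx": 0,"ry": 0,"rz": 0,"x": 0,"y": 0,"z": 0,"grip": 16},{"rx": 0,"ry": 0,"rz": 0,"x": 0,"y": 0,"z": 0,"grip": 16},{"rx": 0,"ry": 0,"rz": 0,"x": 0,"y": 0,"z": 0,"grip": 16},{"rx": 0,"ry": 0,"rz": 0,"x": 0,"y": 0,"z": 0,"grip": 16},{"rx": 0,"ry": 0,"rz": 0,"x": 0,"y": 0,"z": 0,"grip": 16}], "newtons": 20}}

```text
time_s: 5.3
eef_pos: [465.9, -15.1, 79.8]
ee_rot: [[-0.972, -0.237, 0.0], [-0.237, 0.972, 0.0], [-0.0, -0.0, -1.0]]
force: [0.5, -0.4, 0.7]
width: 0.171
finger_force: 0.0
```

Run:
```python
from h import *
p=camera('wrist');a=p['pixels'][100:360,120:520]
s=camera('scene')
print(proj(s,(466,-15,80)),proj(s,(466,-15,69)))
b=s['pixels'][150:280,240:440]
cv2.imwrite('pics/w2.png',np.vstack([cv2.resize(a,(440,286)),cv2.resize(b,(440,286),interpolation=cv2.INTER_CUBIC)])[:,:,::-1])
```

```text
[307.99730949 215.66711859] [308.0535907  219.34843083]
```

View pics/w2.png

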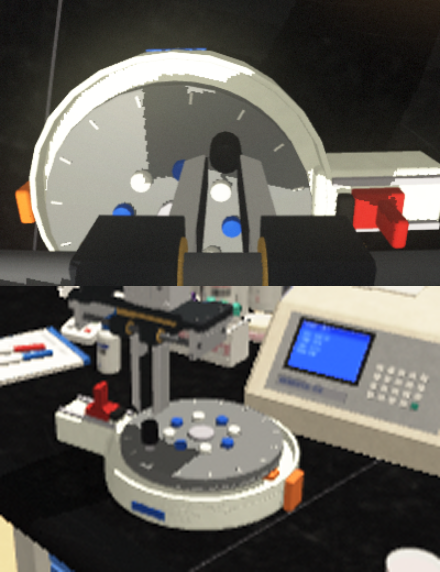

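Run:
```python
from h import *
p=camera('wrist')
m=masks_of(p,'knob_grip')
for r in m[:2]:
    v,u=np.nonzero(r['region']);print(r['p'],len(u),u.min(),u.max(),v.min(),v.max())
for z in (94,80): print(z,ray(p,(325,229),z))
print('tcp',proj(p,(466,-15,80)),'tip',proj(p,(466,-15,69)),'knobtop',proj(p,(466,-15,94)))
print(p['position'])
for c in (p,camera('scene')):
  for t in('knob_grip','carousel'):print(t,[(round(r['p'],2),np.round(r['position'],1).tolist()) for r in landmark_of(c,t)[:2]])
```

```text
0.58 890 309 338 220 257
0.27 442 135 151 265 302
94 [454.7 -16.1  94. ]
80 [459.4 -14.7  80. ]
tcp [322.37255767 237.60915869] tip [322.32729961 232.17810671] knobtop [322.43677358 245.31632534]
[388.83911325 -34.33795957 287.42961683]
knob_grip [(0.91, [464.6, -15.8, 82.8])]
carousel [(0.97, [534.3, -35.3, 47.2])]
knob_grip [(0.43, [464.5, -13.5, 83.1])]
carousel [(0.59, [532.7, -29.7, 44.1])]
```

Run:
```python
from h import *
p=camera('wrist');a=p['pixels'][200:300,260:390]
s=camera('scene');b=s['pixels'][170:240,275:366]
cv2.imwrite('pics/w3.png',np.vstack([cv2.resize(a,(390,300),interpolation=1),cv2.resize(b,(390,300),interpolation=1)])[:,:,::-1])
print(s['position'],p['orientation'])
```

```text
[-138.19642229 -707.55610638  593.67316343] [[-0.23515529  0.93472266  0.26644987]
 [ 0.97195625  0.22565554  0.06618623]
 [ 0.00173988  0.27454166 -0.96157363]]
```

View pics/w3.png

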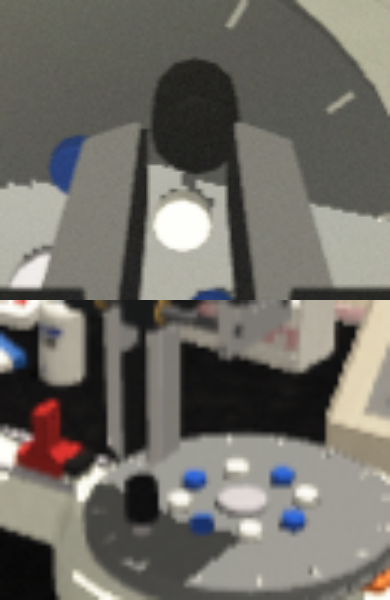

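Run:
```python
from h import *
p=camera('wrist');s=camera('scene')
for z in(70,80,90,100,110,120,130):
    print(z,ray(p,(297,244),z),ray(s,(313.5,207),z),'other',ray(p,(348,244),z),ray(s,(303,204),z), 'gap',ray(p,(307,241),z)[1]-ray(p,(338.7,241),z)[1])
o=ctrl.get_obs();print(o['eef_pos'],o['width'],o['joint_positions'])
```

```text
70 [478.9 -31.   70. ] [521.3  24.8  70. ] other [470.2   5.4  70. ] [511.8  58.   70. ] gap -22.5
80 [474.8 -31.1  80. ] [508.7  10.8  80. ] other [466.4   3.5  80. ] [499.4  43.4  80. ] gap -21.400000000000002
90 [470.6 -31.3  90. ] [496.1  -3.2  90. ] other [462.7   1.7  90. ] [487.   28.7  90. ] gap -20.5
100 [466.5 -31.4 100. ] [483.5 -17.2 100. ] other [ 4.59e+02 -1.00e-01  1.00e+02] [474.6  14.1 100. ] gap -19.4
110 [462.4 -31.6 110. ] [470.9 -31.2 110. ] other [455.2  -1.9 110. ] [462.2  -0.5 110. ] gap -18.4
120 [458.2 -31.7 120. ] [458.3 -45.2 120. ] other [451.5  -3.8 120. ] [449.7 -15.1 120. ] gap -17.4
130 [454.1 -31.9 130. ] [445.7 -59.1 130. ] other [447.7  -5.6 130. ] [437.3 -29.7 130. ] gap -16.3
[465.81564614 -15.08980851  79.68079919] 0.16767890160618013 [-0.46612101  0.21899018  0.40906268  2.17450871 -0.12446842  0.76963234
  1.83377846]
```

Request:
{"method": "arm_command", "body": {"commands": [{"rx": 0,"ry": 0,"rz": 0,"x": 0,"y": 0,"z": 0,"grip": 44},{"rx": 0,"ry": 0,"rz": 0,"x": 0,"y": 0,"z": 0,"grip": 44},{"rx": 0,"ry": 0,"rz": 0,"x": 0,"y": 0,"z": 15,"grip": 44},{"rx": 0,"ry": 0,"rz": 0,"x": 0,"y": 0,"z": 20,"grip": 44},{"rx": 0,"ry": 0,"rz": 0,"x": 0,"y": 0,"z": 20,"grip": 44}]}}

```text
time_s: 6.45
eef_pos: [465.3, -15.2, 59.2]
ee_rot: [[-0.972, -0.237, -0.001], [-0.237, 0.972, -0.0], [0.002, -0.0, -1.0]]
force: [0.8, -0.4, 1.1]
width: 0.467
finger_force: 0.0
```

Run:
```python
from h import *
o=ctrl.get_obs();print(o['eef_pos'],o['width'],o['force'])
p=camera('wrist');a=p['pixels'][180:310,240:410]
s=camera('scene');b=s['pixels'][160:240,270:375]
cv2.imwrite('pics/w4.png',np.vstack([cv2.resize(a,(510,390),interpolation=1),cv2.resize(b,(510,389),interpolation=1)])[:,:,::-1])
e=np.array(o['eef_pos']);R=np.array(o['ee_rot'])
for h in(11,-30):
  for sgn in(-1,1):
    X=e+R@[0,sgn*22,h];print(h,sgn,X,'wristcrop',(proj(p,X)-[240,180])*3,'scenecrop',(proj(s,X)-[270,160])*4.857+[0,390])
```

```text
[465.30254872 -15.22911519  59.15826488] 0.4671134299995457 [ 0.82676149 -0.35241842  1.12572951]
11 -1 [470.49629727 -36.60860743  48.16088849] wristcrop [156.11664857 155.68831317] scenecrop [218.34408273 723.8062917 ]
11 1 [460.07669933   6.13986566  48.1556672 ] wristcrop [337.29144163 155.27396447] scenecrop [151.60156676 700.99021433]
-30 -1 [470.55612154 -36.58901802  89.16084016] wristcrop [138.22487644 225.16238628] scenecrop [217.98545421 656.94979757]
-30 1 [460.1365236    6.15945507  89.15561888] wristcrop [356.24052446 224.64176667] scenecrop [150.05018456 635.07585934]
```

View pics/w4.png

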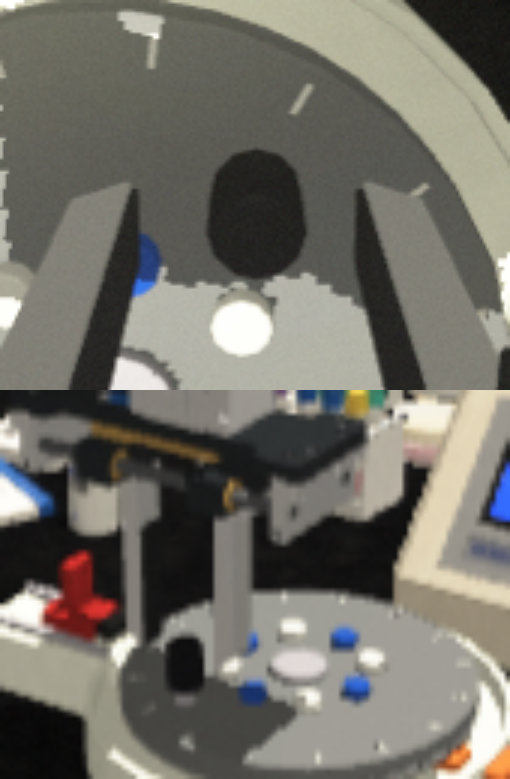

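The pictures show the fingertips at about z = 87, roughly 40 mm higher than the nominal tip offset implies. They sit just above the knob's middle, with the knob centred between the fingers. I'll go down a little further and close while watching the force.

Request:
{"method": "arm_command", "body": {"commands": [{"rx": 0,"ry": 0,"rz": 0,"x": 0,"y": 0,"z": 6,"grip": 44},{"rx": 0,"ry": 0,"rz": 0,"x": 0,"y": 0,"z": 11,"grip": 44},{"rx": 0,"ry": 0,"rz": 0,"x": 0,"y": 0,"z": 14,"grip": 44},{"rx": 0,"ry": 0,"rz": 0,"x": 0,"y": 0,"z": 14,"grip": 30},{"rx": 0,"ry": 0,"rz": 0,"x": 0,"y": 0,"z": 14,"grip": 16},{"rx": 0,"ry": 0,"rz": 0,"x": 0,"y": 0,"z": 14,"grip": 16},{"rx": 0,"ry": 0,"rz": 0,"x": 0,"y": 0,"z": 14,"grip": 16},{"rx": 0,"ry": 0,"rz": 0,"x": 0,"y": 0,"z": 14,"grip": 16}], "newtons": 20}}

```text
time_s: 7.35
eef_pos: [465.8, -15.0, 45.8]
ee_rot: [[-0.972, -0.237, 0.0], [-0.237, 0.972, 0.0], [-0.0, 0.0, -1.0]]
force: [-1.1, 0.7, 1.0]
width: 0.204
finger_force: 20.0
```

```bash
cat > circ.py <<'E'
import numpy as np,sys
# args: start angle deg, step rad, rows/call, calls
def table(a0,step,n,calls,R=70.,yaw=None):
    xt=np.array([-.972,-.237]);yt=np.array([-.237,.972])
    f=lambda a:np.round(2*R*np.array([np.dot([np.cos(a),np.sin(a)],xt),np.dot([np.cos(a),np.sin(a)],yt)]))/2
    a=np.radians(a0)
    for k in range(calls):
        o=f(a+k*n*step)
        print(k+1,round(np.degrees(a+(k+1)*n*step),1),[tuple((f(a+(k*n+j)*step)-o).tolist()) for j in range(1,n+1)])
table(*[float(v) for v in sys.argv[1:3]],int(sys.argv[3]),int(sys.argv[4]))
E
python3 circ.py 164.5 0.08 3 27
```

```text
1 178.3 [(2.5, -5.0), (5.0, -10.0), (6.5, -15.5)]
2 192.0 [(1.5, -5.5), (2.0, -11.0), (2.5, -16.5)]
3 205.8 [(0.0, -5.5), (-0.5, -11.0), (-1.5, -16.5)]
4 219.5 [(-1.5, -5.5), (-3.0, -11.0), (-5.5, -16.0)]
5 233.3 [(-2.5, -5.0), (-5.5, -9.5), (-9.0, -14.0)]
6 247.0 [(-3.5, -4.5), (-8.0, -8.0), (-12.0, -11.5)]
7 260.8 [(-5.0, -3.5), (-9.5, -6.0), (-14.5, -8.5)]
8 274.5 [(-5.5, -2.0), (-11.0, -3.5), (-16.5, -4.5)]
9 288.3 [(-5.5, -1.0), (-11.0, -1.0), (-16.5, -1.0)]
10 302.0 [(-5.5, 1.0), (-11.0, 2.0), (-16.5, 3.5)]
11 315.8 [(-5.0, 2.0), (-10.5, 4.5), (-15.0, 7.0)]
12 329.5 [(-5.0, 3.5), (-9.0, 7.0), (-13.0, 10.5)]
13 343.3 [(-4.0, 4.5), (-7.5, 9.0), (-10.5, 13.5)]
14 357.0 [(-2.5, 5.0), (-5.0, 10.0), (-6.5, 15.5)]
15 370.8 [(-1.5, 5.5), (-2.5, 11.0), (-3.0, 16.5)]
16 384.5 [(0.0, 5.5), (0.5, 11.0), (1.0, 16.5)]
17 398.3 [(1.5, 5.5), (3.0, 11.0), (5.5, 16.0)]
18 412.0 [(2.5, 5.0), (5.5, 10.0), (8.5, 14.5)]
19 425.8 [(3.5, 4.0), (7.5, 8.0), (12.0, 11.5)]
20 439.5 [(4.5, 3.5), (9.5, 6.5), (14.5, 9.0)]
21 453.3 [(5.0, 2.0), (10.5, 3.5), (16.0, 5.0)]
22 467.0 [(5.5, 0.5), (11.0, 1.0), (16.5, 1.0)]
23 480.8 [(5.5, -0.5), (11.0, -1.5), (16.5, -3.0)]
24 494.5 [(5.5, -2.0), (10.5, -4.0), (15.5, -7.0)]
25 508.3 [(4.5, -3.0), (9.0, -6.5), (13.0, -10.0)]
26 522.0 [(4.0, -4.0), (7.5, -8.5), (10.5, -13.0)]
27 535.8 [(3.0, -5.0), (5.0, -10.0), (7.0, -15.5)]
```

Request:
{"method": "arm_command", "body": {"commands": [{"rx": 0,"ry": 0,"rz": 0,"x": 2.5,"y": -5,"z": 0,"grip": 16},{"rx": 0,"ry": 0,"rz": 0,"x": 5,"y": -10,"z": 0,"grip": 16},{"rx": 0,"ry": 0,"rz": 0,"x": 6.5,"y": -15.5,"z": 0,"grip": 16}]}}

```text
time_s: 7.65
eef_pos: [463.5, -32.3, 45.8]
ee_rot: [[-0.972, -0.237, 0.001], [-0.237, 0.972, -0.0], [-0.001, -0.0, -1.0]]
force: [3.6, 1.3, -1.1]
width: 0.208
finger_force: 20.0
```

Request:
{"method": "arm_command", "body": {"commands": [{"rx": 0,"ry": 0,"rz": 0,"x": 1.5,"y": -5.5,"z": 0,"grip": 16},{"rx": 0,"ry": 0,"rz": 0,"x": 2,"y": -11,"z": 0,"grip": 16},{"rx": 0,"ry": 0,"rz": 0,"x": 2.5,"y": -16.5,"z": 0,"grip": 16}]}}

```text
time_s: 7.95
eef_pos: [465.3, -48.8, 45.8]
ee_rot: [[-0.972, -0.237, 0.001], [-0.237, 0.972, 0.0], [-0.001, -0.0, -1.0]]
force: [5.9, 2.5, -2.9]
width: 0.205
finger_force: 20.0
```

Request:
{"method": "arm_command", "body": {"commands": [{"rx": 0,"ry": 0,"rz": 0,"x": 0,"y": -5.5,"z": 0,"grip": 16},{"rx": 0,"ry": 0,"rz": 0,"x": -0.5,"y": -11,"z": 0,"grip": 16},{"rx": 0,"ry": 0,"rz": 0,"x": -1.5,"y": -16.5,"z": 0,"grip": 16}]}}

```text
time_s: 8.25
eef_pos: [470.9, -64.1, 45.9]
ee_rot: [[-0.972, -0.237, 0.001], [-0.237, 0.972, 0.0], [-0.001, -0.0, -1.0]]
force: [6.7, 5.1, -3.8]
width: 0.203
finger_force: 20.0
```

Request:
{"method": "arm_command", "body": {"commands": [{"rx": 0,"ry": 0,"rz": 0,"x": -2.5,"y": -5.5,"z": 0,"grip": 16},{"rx": 0,"ry": 0,"rz": 0,"x": -4.5,"y": -11,"z": 0,"grip": 16},{"rx": 0,"ry": 0,"rz": 0,"x": -7.5,"y": -15.5,"z": 0,"grip": 16}]}}

```text
time_s: 8.55
eef_pos: [480.6, -78.1, 45.7]
ee_rot: [[-0.972, -0.236, -0.001], [-0.236, 0.972, -0.0], [0.001, 0.0, -1.0]]
force: [-4.7, -0.8, 9.2]
width: 0.207
finger_force: 20.0
```

Request:
{"method": "arm_command", "body": {"commands": [{"rx": 0,"ry": 0,"rz": 0,"x": -2.5,"y": -5,"z": 0,"grip": 16},{"rx": 0,"ry": 0,"rz": 0,"x": -5.5,"y": -9.5,"z": 0,"grip": 16},{"rx": 0,"ry": 0,"rz": 0,"x": -9,"y": -14,"z": 0,"grip": 16}]}}

```text
time_s: 8.85
eef_pos: [492.9, -89.5, 45.7]
ee_rot: [[-0.972, -0.236, -0.001], [-0.236, 0.972, -0.0], [0.001, 0.0, -1.0]]
force: [-0.8, 0.4, 7.0]
width: 0.204
finger_force: 20.0
```

Request:
{"method": "arm_command", "body": {"commands": [{"rx": 0,"ry": 0,"rz": 0,"x": -3.5,"y": -4.5,"z": 0,"grip": 16},{"rx": 0,"ry": 0,"rz": 0,"x": -8,"y": -8,"z": 0,"grip": 16},{"rx": 0,"ry": 0,"rz": 0,"x": -12,"y": -11.5,"z": 0,"grip": 16}]}}

```text
time_s: 9.15
eef_pos: [507.5, -97.5, 45.7]
ee_rot: [[-0.972, -0.237, -0.001], [-0.237, 0.972, -0.0], [0.001, 0.0, -1.0]]
force: [0.6, 2.7, 5.9]
width: 0.207
finger_force: 20.0
```

Request:
{"method": "arm_command", "body": {"commands": [{"rx": 0,"ry": 0,"rz": 0,"x": -5,"y": -3,"z": 0,"grip": 16},{"rx": 0,"ry": 0,"rz": 0,"x": -9.5,"y": -5.5,"z": 0,"grip": 16},{"rx": 0,"ry": 0,"rz": 0,"x": -14.5,"y": -8,"z": 0,"grip": 16}]}}

```text
time_s: 9.45
eef_pos: [523.5, -101.8, 45.7]
ee_rot: [[-0.972, -0.237, -0.001], [-0.237, 0.972, 0.0], [0.001, 0.0, -1.0]]
force: [-0.8, 2.7, 6.4]
width: 0.205
finger_force: 20.0
```

Request:
{"method": "arm_command", "body": {"commands": [{"rx": 0,"ry": 0,"rz": 0,"x": -5.5,"y": -2,"z": 0,"grip": 16},{"rx": 0,"ry": 0,"rz": 0,"x": -11,"y": -3.5,"z": 0,"grip": 16},{"rx": 0,"ry": 0,"rz": 0,"x": -16.5,"y": -4.5,"z": 0,"grip": 16}]}}

```text
time_s: 9.75
eef_pos: [540.6, -102.2, 45.7]
ee_rot: [[-0.972, -0.237, -0.001], [-0.237, 0.972, 0.0], [0.001, 0.0, -1.0]]
force: [-1.3, 2.6, 6.9]
width: 0.208
finger_force: 20.0
```

Request:
{"method": "arm_command", "body": {"commands": [{"rx": 0,"ry": 0,"rz": 0,"x": -5.5,"y": -1,"z": 0,"grip": 16},{"rx": 0,"ry": 0,"rz": 0,"x": -11,"y": -1,"z": 0,"grip": 16},{"rx": 0,"ry": 0,"rz": 0,"x": -16.5,"y": -1,"z": 0,"grip": 16}]}}

```text
time_s: 10.05
eef_pos: [556.6, -98.7, 45.7]
ee_rot: [[-0.972, -0.237, -0.001], [-0.237, 0.972, 0.001], [0.001, 0.001, -1.0]]
force: [-4.3, 5.3, 9.7]
width: 0.206
finger_force: 20.0
```

Request:
{"method": "arm_command", "body": {"commands": [{"rx": 0,"ry": 0,"rz": 0,"x": -5.5,"y": 1,"z": 0,"grip": 16},{"rx": 0,"ry": 0,"rz": 0,"x": -11,"y": 2,"z": 0,"grip": 16},{"rx": 0,"ry": 0,"rz": 0,"x": -16.5,"y": 3.5,"z": 0,"grip": 16}]}}

```text
time_s: 10.35
eef_pos: [571.7, -91.4, 45.7]
ee_rot: [[-0.972, -0.237, -0.001], [-0.237, 0.972, 0.001], [0.001, 0.001, -1.0]]
force: [-5.0, 3.9, 10.1]
width: 0.203
finger_force: 20.0
```

Request:
{"method": "arm_command", "body": {"commands": [{"rx": 0,"ry": 0,"rz": 0,"x": -4.5,"y": 2.5,"z": 0,"grip": 16},{"rx": 0,"ry": 0,"rz": 0,"x": -10,"y": 5.5,"z": 0,"grip": 16},{"rx": 0,"ry": 0,"rz": 0,"x": -14.5,"y": 8,"z": 0,"grip": 16}]}}

```text
time_s: 10.65
eef_pos: [584.3, -80.9, 45.7]
ee_rot: [[-0.972, -0.237, -0.0], [-0.237, 0.972, -0.0], [0.001, -0.0, -1.0]]
force: [-1.9, 0.8, 7.1]
width: 0.207
finger_force: 20.0
```

Request:
{"method": "arm_command", "body": {"commands": [{"rx": 0,"ry": 0,"rz": 0,"x": -5,"y": 3.5,"z": 0,"grip": 16},{"rx": 0,"ry": 0,"rz": 0,"x": -9,"y": 7,"z": 0,"grip": 16},{"rx": 0,"ry": 0,"rz": 0,"x": -13,"y": 10.5,"z": 0,"grip": 16}]}}

```text
time_s: 10.95
eef_pos: [594.2, -67.7, 45.7]
ee_rot: [[-0.972, -0.236, -0.001], [-0.236, 0.972, -0.0], [0.001, -0.0, -1.0]]
force: [-3.5, -0.6, 8.1]
width: 0.204
finger_force: 20.0
```

Request:
{"method": "arm_command", "body": {"commands": [{"rx": 0,"ry": 0,"rz": 0,"x": -4,"y": 4.5,"z": 0,"grip": 16},{"rx": 0,"ry": 0,"rz": 0,"x": -7,"y": 9,"z": 0,"grip": 16},{"rx": 0,"ry": 0,"rz": 0,"x": -10,"y": 13.5,"z": 0,"grip": 16}]}}

```text
time_s: 11.25
eef_pos: [600.5, -53.3, 45.7]
ee_rot: [[-0.972, -0.236, -0.001], [-0.236, 0.972, -0.001], [0.001, -0.001, -1.0]]
force: [-4.6, -5.6, 7.2]
width: 0.208
finger_force: 20.0
```

Request:
{"method": "arm_command", "body": {"commands": [{"rx": 0,"ry": 0,"rz": 0,"x": -2.5,"y": 5,"z": 0,"grip": 16},{"rx": 0,"ry": 0,"rz": 0,"x": -5,"y": 10,"z": 0,"grip": 16},{"rx": 0,"ry": 0,"rz": 0,"x": -6.5,"y": 15.5,"z": 0,"grip": 16}]}}

```text
time_s: 11.55
eef_pos: [603.5, -36.4, 45.8]
ee_rot: [[-0.972, -0.236, -0.0], [-0.236, 0.972, -0.001], [0.001, -0.001, -1.0]]
force: [0.3, -3.0, 5.8]
width: 0.206
finger_force: 20.0
```

Request:
{"method": "arm_command", "body": {"commands": [{"rx": 0,"ry": 0,"rz": 0,"x": -1.5,"y": 5.5,"z": 0,"grip": 16},{"rx": 0,"ry": 0,"rz": 0,"x": -2.5,"y": 11,"z": 0,"grip": 16}]}}

```text
time_s: 11.75
eef_pos: [603.2, -24.5, 45.8]
ee_rot: [[-0.972, -0.236, -0.001], [-0.236, 0.972, -0.001], [0.001, -0.0, -1.0]]
force: [-2.8, -1.9, 6.3]
width: 0.205
finger_force: 20.0
```

```bash
python3 - <<'E'
import numpy as np
P=np.array([[465.8,-15],[463.5,-32.3],[465.3,-48.8],[470.9,-64.1],[480.6,-78.1],[492.9,-89.5],[507.5,-97.5],[523.5,-101.8],[540.6,-102.2],[556.6,-98.7],[571.7,-91.4],[584.3,-80.9],[594.2,-67.7],[600.5,-53.3],[603.5,-36.4]])
s=np.linalg.lstsq(np.c_[2*P,np.ones(len(P))],(P**2).sum(1),rcond=None)[0];c=s[:2]
print(c,np.sqrt(s[2]+c@c),np.round(np.hypot(*(P-c).T),1))
F=np.array([[0,0],[3.6,1.3],[5.9,2.5],[6.7,5.1],[-4.7,-.8],[-.8,.4],[.6,2.7],[-.8,2.7],[-1.3,2.6],[-4.3,5.3],[-5,3.9],[-1.9,.8],[-3.5,-.6],[-4.6,-5.6],[.3,-3]])
o=(P-c)/np.hypot(*(P-c).T)[:,None];t=np.c_[-o[:,1],o[:,0]]
for a,r,q in zip(np.degrees(np.arctan2(o[:,1],o[:,0]))%360,(F*o).sum(1),(F*t).sum(1)):print(round(a,1),round(r,1),round(q,1))
E
python3 circ.py 366 -0.06 1 16
```

```text
[533.58865972 -32.48940018] 70.07882145056533 [70.  70.1 70.2 70.2 69.9 70.  70.  70.  70.1 70.1 70.2 70.1 70.1 70.1
 70. ]
165.5 0.0 0.0
179.8 -3.6 -1.3
193.4 -6.3 -1.1
206.8 -8.3 -1.5
220.7 4.1 -2.5
234.5 0.1 -0.9
248.1 -2.7 -0.4
261.7 -2.6 -1.2
275.7 -2.7 -1.0
289.2 -6.4 -2.3
302.9 -6.0 -2.1
316.3 -1.9 -0.7
329.8 -2.7 -2.3
342.7 -2.7 -6.7
356.8 0.5 -3.0
1 362.6 [(1.0, -4.0)]
2 359.1 [(0.5, -4.0)]
3 355.7 [(1.5, -4.0)]
4 352.2 [(1.5, -4.0)]
5 348.8 [(1.5, -4.0)]
6 345.4 [(2.0, -3.5)]
7 341.9 [(2.0, -4.0)]
8 338.5 [(2.5, -3.5)]
9 335.1 [(2.5, -3.0)]
10 331.6 [(2.5, -3.5)]
11 328.2 [(3.0, -3.0)]
12 324.7 [(3.0, -3.0)]
13 321.3 [(3.5, -2.5)]
14 317.9 [(3.0, -2.5)]
15 314.4 [(3.5, -2.0)]
16 311.0 [(4.0, -2.0)]
```

Request:
{"method": "arm_command", "body": {"commands": [{"rx": 0,"ry": 0,"rz": 0,"x": 1,"y": -4,"z": 0,"grip": 16}]}}

```text
time_s: 11.85
eef_pos: [603.4, -26.9, 45.8]
ee_rot: [[-0.971, -0.238, -0.0], [-0.238, 0.971, 0.0], [0.0, 0.0, -1.0]]
force: [-0.1, 1.2, 6.0]
width: 0.206
finger_force: 20.0
```

Request:
{"method": "arm_command", "body": {"commands": [{"rx": 0,"ry": 0,"rz": 0,"x": 0.5,"y": -4,"z": 0,"grip": 16}]}}

```text
time_s: 11.95
eef_pos: [603.7, -32.0, 45.7]
ee_rot: [[-0.971, -0.237, -0.001], [-0.237, 0.971, -0.0], [0.001, 0.0, -1.0]]
force: [-2.6, 1.6, 8.0]
width: 0.205
finger_force: 20.0
```

Request:
{"method": "arm_command", "body": {"commands": [{"rx": 0,"ry": 0,"rz": 0,"x": 1.5,"y": -4,"z": 0,"grip": 16}]}}

```text
time_s: 12.05
eef_pos: [603.5, -36.2, 45.8]
ee_rot: [[-0.971, -0.237, -0.0], [-0.237, 0.971, 0.0], [0.0, 0.0, -1.0]]
force: [1.8, 3.7, 4.8]
width: 0.209
finger_force: 20.0
```

Request:
{"method": "arm_command", "body": {"commands": [{"rx": 0,"ry": 0,"rz": 0,"x": 1.5,"y": -4,"z": 0,"grip": 16}]}}

```text
time_s: 12.15
eef_pos: [603.2, -39.9, 45.8]
ee_rot: [[-0.971, -0.237, 0.0], [-0.237, 0.971, 0.001], [-0.001, 0.001, -1.0]]
force: [2.6, 7.4, 4.1]
width: 0.207
finger_force: 20.0
```

Request:
{"method": "arm_command", "body": {"commands": [{"rx": 0,"ry": 0,"rz": 0,"x": 1.5,"y": -4,"z": 0,"grip": 16}]}}

```text
time_s: 12.25
eef_pos: [602.7, -44.0, 45.8]
ee_rot: [[-0.971, -0.238, 0.0], [-0.238, 0.971, 0.001], [-0.0, 0.001, -1.0]]
force: [0.5, 5.2, 5.6]
width: 0.208
finger_force: 20.0
```

Request:
{"method": "arm_command", "body": {"commands": [{"rx": 0,"ry": 0,"rz": 0,"x": 2,"y": -3.5,"z": 0,"grip": 16}]}}

```text
time_s: 12.35
eef_pos: [601.8, -48.1, 45.8]
ee_rot: [[-0.971, -0.237, 0.001], [-0.237, 0.971, 0.001], [-0.001, 0.0, -1.0]]
force: [3.3, 4.4, 2.7]
width: 0.205
finger_force: 20.0
```

Request:
{"method": "arm_command", "body": {"commands": [{"rx": 0,"ry": 0,"rz": 0,"x": 2,"y": -4,"z": 0,"grip": 16}]}}

```text
time_s: 12.45
eef_pos: [600.7, -52.4, 45.8]
ee_rot: [[-0.971, -0.237, 0.001], [-0.237, 0.971, 0.001], [-0.001, 0.0, -1.0]]
force: [1.8, 4.6, 3.9]
width: 0.206
finger_force: 20.0
```

Request:
{"method": "arm_command", "body": {"commands": [{"rx": 0,"ry": 0,"rz": 0,"x": 2.5,"y": -3.5,"z": 0,"grip": 16}]}}

```text
time_s: 12.55
eef_pos: [599.3, -56.6, 45.8]
ee_rot: [[-0.971, -0.237, 0.001], [-0.237, 0.971, 0.0], [-0.001, 0.0, -1.0]]
force: [3.1, 4.3, 3.3]
width: 0.21
finger_force: 20.0
```

Request:
{"method": "arm_command", "body": {"commands": [{"rx": 0,"ry": 0,"rz": 0,"x": 2.5,"y": -3,"z": 0,"grip": 16}]}}

```text
time_s: 12.65
eef_pos: [597.7, -60.5, 45.8]
ee_rot: [[-0.971, -0.237, 0.001], [-0.237, 0.971, -0.0], [-0.001, -0.0, -1.0]]
force: [4.0, 0.4, 0.6]
width: 0.208
finger_force: 20.0
```

Request:
{"method": "arm_command", "body": {"commands": [{"rx": 0,"ry": 0,"rz": 0,"x": 2.5,"y": -3.5,"z": 0,"grip": 16}]}}

```text
time_s: 12.75
eef_pos: [595.7, -64.8, 45.8]
ee_rot: [[-0.972, -0.237, 0.001], [-0.237, 0.972, -0.0], [-0.001, -0.0, -1.0]]
force: [2.4, 0.6, 4.4]
width: 0.21
finger_force: 20.0
```

Request:
{"method": "arm_command", "body": {"commands": [{"rx": 0,"ry": 0,"rz": 0,"x": 3,"y": -3,"z": 0,"grip": 16}]}}

```text
time_s: 12.85
eef_pos: [593.3, -68.8, 45.8]
ee_rot: [[-0.972, -0.237, 0.001], [-0.237, 0.972, -0.001], [-0.0, -0.001, -1.0]]
force: [4.3, -1.3, 2.8]
width: 0.207
finger_force: 20.0
```

Request:
{"method": "arm_command", "body": {"commands": [{"rx": 0,"ry": 0,"rz": 0,"x": 3,"y": -3,"z": 0,"grip": 16}]}}

```text
time_s: 12.95
eef_pos: [591.0, -72.4, 45.8]
ee_rot: [[-0.972, -0.237, 0.001], [-0.237, 0.972, -0.001], [-0.001, -0.001, -1.0]]
force: [3.9, -1.5, 2.2]
width: 0.208
finger_force: 20.0
```

Request:
{"method": "arm_command", "body": {"commands": [{"rx": 0,"ry": 0,"rz": 0,"x": 3.5,"y": -2.5,"z": 0,"grip": 16}]}}

```text
time_s: 13.05
eef_pos: [588.4, -75.8, 45.9]
ee_rot: [[-0.972, -0.236, 0.001], [-0.236, 0.972, -0.001], [-0.001, -0.001, -1.0]]
force: [6.5, -3.0, 0.4]
width: 0.206
finger_force: 20.0
```

Request:
{"method": "arm_command", "body": {"commands": [{"rx": 0,"ry": 0,"rz": 0,"x": 3,"y": -2.5,"z": 0,"grip": 16}]}}

```text
time_s: 13.15
eef_pos: [585.8, -79.0, 45.8]
ee_rot: [[-0.972, -0.236, 0.001], [-0.236, 0.972, -0.001], [-0.001, -0.001, -1.0]]
force: [5.1, -2.6, 3.0]
width: 0.209
finger_force: 20.0
```

```bash
python3 circ.py 318.3 0.06 4 1; python3 circ.py 332.05 0.053 1 5
```

```text
1 332.1 [(-3.0, 2.5), (-6.5, 5.0), (-9.5, 8.0), (-12.5, 11.0)]
1 335.1 [(-2.0, 3.0)]
2 338.1 [(-2.5, 3.0)]
3 341.2 [(-2.0, 3.0)]
4 344.2 [(-2.0, 3.0)]
5 347.2 [(-1.5, 3.5)]
```

Request:
{"method": "arm_command", "body": {"commands": [{"rx": 0,"ry": 0,"rz": 0,"x": -3,"y": 2.5,"z": 0,"grip": 16},{"rx": 0,"ry": 0,"rz": 0,"x": -6.5,"y": 5,"z": 0,"grip": 16},{"rx": 0,"ry": 0,"rz": 0,"x": -9.5,"y": 8,"z": 0,"grip": 16},{"rx": 0,"ry": 0,"rz": 0,"x": -12.5,"y": 11,"z": 0,"grip": 16}]}}

```text
time_s: 13.55
eef_pos: [595.3, -65.3, 45.8]
ee_rot: [[-0.972, -0.236, 0.0], [-0.236, 0.972, -0.001], [-0.0, -0.001, -1.0]]
force: [3.8, -3.5, 3.8]
width: 0.204
finger_force: 20.0
```

Request:
{"method": "arm_command", "body": {"commands": [{"rx": 0,"ry": 0,"rz": 0,"x": -2,"y": 3,"z": 0,"grip": 16}]}}

```text
time_s: 13.65
eef_pos: [596.8, -62.1, 45.8]
ee_rot: [[-0.972, -0.236, 0.001], [-0.236, 0.972, -0.001], [-0.0, -0.001, -1.0]]
force: [5.9, -8.0, 1.7]
width: 0.207
finger_force: 20.0
```

Request:
{"method": "arm_command", "body": {"commands": [{"rx": 0,"ry": 0,"rz": 0,"x": -2.5,"y": 3,"z": 0,"grip": 16}]}}

```text
time_s: 13.75
eef_pos: [598.2, -59.2, 45.8]
ee_rot: [[-0.972, -0.236, 0.0], [-0.236, 0.972, -0.002], [0.0, -0.002, -1.0]]
force: [2.7, -9.3, 4.3]
width: 0.208
finger_force: 20.0
```

Request:
{"method": "arm_command", "body": {"commands": [{"rx": 0,"ry": 0,"rz": 0,"x": -2,"y": 3,"z": 0,"grip": 16}]}}

```text
time_s: 13.85
eef_pos: [599.4, -56.0, 45.8]
ee_rot: [[-0.972, -0.236, 0.0], [-0.236, 0.972, -0.002], [0.0, -0.002, -1.0]]
force: [3.5, -6.5, 3.2]
width: 0.207
finger_force: 20.0
```

Request:
{"method": "arm_command", "body": {"commands": [{"rx": 0,"ry": 0,"rz": 0,"x": -2,"y": 3,"z": 0,"grip": 16}]}}

```text
time_s: 13.95
eef_pos: [600.6, -52.3, 45.8]
ee_rot: [[-0.972, -0.236, 0.0], [-0.236, 0.972, -0.002], [0.0, -0.002, -1.0]]
force: [3.0, -6.0, 4.6]
width: 0.207
finger_force: 20.0
```

Request:
{"method": "arm_command", "body": {"commands": [{"rx": 0,"ry": 0,"rz": 0,"x": -1.5,"y": 3.5,"z": 0,"grip": 16}]}}

```text
time_s: 14.05
eef_pos: [601.5, -48.6, 45.8]
ee_rot: [[-0.972, -0.236, 0.001], [-0.236, 0.972, -0.002], [-0.0, -0.002, -1.0]]
force: [6.3, -6.1, 0.5]
width: 0.208
finger_force: 20.0
```

Request:
{"method": "arm_command", "body": {"commands": [{"rx": 0,"ry": 0,"rz": 0,"x": 0,"y": 0,"z": 0,"grip": 16},{"rx": 0,"ry": 0,"rz": 0,"x": 0,"y": 0,"z": 0,"grip": 16}]}}

```text
time_s: 14.25
eef_pos: [601.9, -47.1, 45.9]
ee_rot: [[-0.972, -0.237, 0.001], [-0.237, 0.972, -0.0], [-0.001, -0.0, -1.0]]
force: [7.6, 0.3, 0.9]
width: 0.208
finger_force: 20.0
```

Request:
{"method": "arm_command", "body": {"commands": [{"rx": 0,"ry": 0,"rz": 0,"x": 0,"y": 0,"z": 0,"grip": 30},{"rx": 0,"ry": 0,"rz": 0,"x": 0,"y": 0,"z": 0,"grip": 44},{"rx": 0,"ry": 0,"rz": 0,"x": 0,"y": 0,"z": 0,"grip": 44},{"rx": 0,"ry": 0,"rz": 0,"x": 0,"y": 0,"z": -30,"grip": 44},{"rx": 0,"ry": 0,"rz": 0,"x": 0,"y": 0,"z": -70,"grip": 44},{"rx": 0,"ry": 0,"rz": 0,"x": 0,"y": 0,"z": -110,"grip": 44},{"rx": 0,"ry": 0,"rz": 0,"x": 30,"y": 0,"z": -110,"grip": 20},{"rx": 0,"ry": 0,"rz": 0,"x": 60,"y": 0,"z": -110,"grip": 0},{"rx": 0,"ry": 0,"rz": 0,"x": 60,"y": 0,"z": -110,"grip": 0},{"rx": 0,"ry": 0,"rz": 0,"x": 60,"y": 0,"z": -110,"grip": 0}]}}

```text
time_s: 15.25
eef_pos: [542.6, -61.1, 155.9]
ee_rot: [[-0.972, -0.237, 0.0], [-0.237, 0.972, 0.001], [-0.0, 0.0, -1.0]]
force: [-0.3, -0.0, 0.7]
width: 0.165
finger_force: 0.0
```

Run:
```python
from h import *
o=ctrl.get_obs();print(o['time_s'],o['eef_pos'],o['force'],o['width'])
p=camera('wrist');cv2.imwrite('pics/w5.png',p['pixels'][:,:,::-1])
for c,q in(('wrist',p),('scene',camera('scene')),('top',camera('top'))):
  for t in ['carousel_base','knob_grip','brake','brake_tab']:
    print(c,t,[(round(r['p'],2),np.round(r['position'],1).tolist()) for r in landmark_of(q,t)[:1]])
```

```text
15.25 [542.60393242 -61.08106923 155.92109736] [-0.26419818 -0.02031261  0.7306008 ] 0.16486387210155645
wrist carousel_base [(0.91, [532.6, -35.0, -1.2])]
wrist knob_grip [(0.75, [598.8, -49.7, 84.5])]
wrist brake [(0.56, [495.7, 106.8, 43.6])]
wrist brake_tab [(0.74, [495.8, 112.3, 76.1])]
scene carousel_base [(0.57, [535.6, -35.5, -2.6])]
scene knob_grip [(0.67, [598.6, -46.6, 83.1])]
scene brake []
scene brake_tab [(0.47, [493.5, 112.9, 73.8])]
top carousel_base []
top knob_grip []
top brake [(0.55, [495.0, 105.4, 43.8])]
top brake_tab []
```

View pics/w5.png

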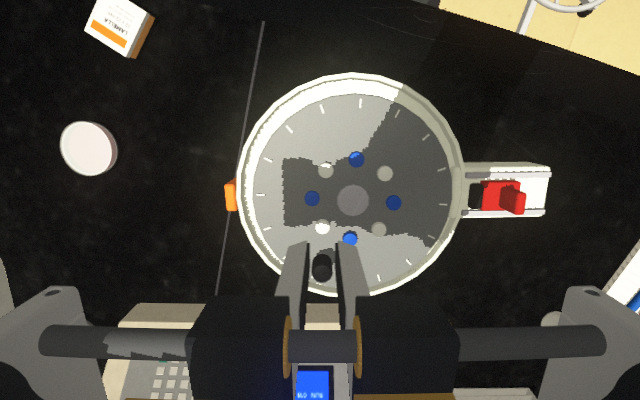

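Request:
{"method": "arm_command", "body": {"commands": [{"rx": 0,"ry": 0,"rz": 0,"x": 1,"y": 40,"z": 0,"grip": 0},{"rx": 0,"ry": 0,"rz": 0,"x": 3,"y": 85,"z": 0,"grip": 0},{"rx": 0,"ry": 0,"rz": 0,"x": 4,"y": 130,"z": 0,"grip": 0},{"rx": 0,"ry": 0,"rz": 0,"x": 6,"y": 175,"z": 0,"grip": 0},{"rx": 0,"ry": 0,"rz": 0,"x": 7,"y": 205,"z": 0,"grip": 0},{"rx": 0,"ry": 0,"rz": -0.025,"x": 7,"y": 219,"z": 10,"grip": 0},{"rx": 0,"ry": 0,"rz": -0.025,"x": 7,"y": 219,"z": 40,"grip": 0},{"rx": 0,"ry": 0,"rz": -0.025,"x": 7,"y": 219,"z": 70,"grip": 0},{"rx": 0,"ry": 0,"rz": -0.025,"x": 7,"y": 219,"z": 90,"grip": 0},{"rx": 0,"ry": 0,"rz": -0.025,"x": 7,"y": 219,"z": 90,"grip": 0}]}}

```text
time_s: 17.0
eef_pos: [482.8, 148.3, 63.1]
ee_rot: [[-0.965, -0.261, -0.004], [-0.261, 0.965, -0.003], [0.004, -0.002, -1.0]]
force: [0.4, -0.3, 0.6]
width: 0.002
finger_force: 0.0
```

Run:
```python
from h import *
o=ctrl.get_obs();print(o['time_s'],o['eef_pos'],o['force'],o['width'])
p=camera('wrist');s=camera('scene');a=p['pixels'][120:320,200:460];b=s['pixels'][150:270,230:386]
cv2.imwrite('pics/w6.png',np.vstack([cv2.resize(a,(390,300),interpolation=1),cv2.resize(b,(390,300),interpolation=1)])[:,:,::-1])
print([np.round(r['position'],1) for r in landmark_of(p,'brake_tab')[:1]],[np.round(r['position'],1) for r in landmark_of(s,'brake_tab')[:1]])
```

```text
17.0 [482.78857734 148.30502962  63.06401114] [ 0.40123759 -0.25686547  0.57203415] 0.0016757094606769994
[array([497.2, 110.6,  76.4])] [array([491.9, 116. ,  70.6])]
```

View pics/w6.png

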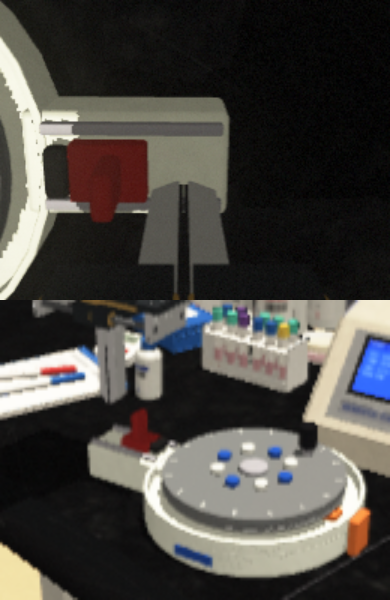

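Request:
{"method": "arm_command", "body": {"commands": [{"rx": 0,"ry": 0,"rz": 0,"x": -1,"y": 0,"z": 10,"grip": 0},{"rx": 0,"ry": 0,"rz": 0,"x": -1,"y": 0,"z": 20,"grip": 0},{"rx": 0,"ry": 0,"rz": 0,"x": -1,"y": 0,"z": 27,"grip": 0},{"rx": 0,"ry": 0,"rz": 0,"x": -1,"y": 0,"z": 27,"grip": 0}]}}

```text
time_s: 17.6
eef_pos: [484.5, 149.9, 37.5]
ee_rot: [[-0.965, -0.261, -0.002], [-0.261, 0.965, -0.001], [0.002, -0.0, -1.0]]
force: [-0.3, 0.6, 0.4]
width: 0.004
finger_force: 0.0
```

Request:
{"method": "arm_command", "body": {"commands": [{"rx": 0,"ry": 0,"rz": 0,"x": 0,"y": -4,"z": 0,"grip": 0},{"rx": 0,"ry": 0,"rz": 0,"x": 0,"y": -8,"z": 0,"grip": 0},{"rx": 0,"ry": 0,"rz": 0,"x": 0,"y": -12,"z": 0,"grip": 0}]}}

```text
time_s: 17.9
eef_pos: [488.7, 138.2, 38.9]
ee_rot: [[-0.965, -0.261, 0.0], [-0.261, 0.965, 0.0], [-0.0, 0.0, -1.0]]
force: [1.1, 0.5, -0.6]
width: 0.007
finger_force: 0.0
```

Request:
{"method": "arm_command", "body": {"commands": [{"rx": 0,"ry": 0,"rz": 0,"x": 0,"y": -2,"z": 0,"grip": 0},{"rx": 0,"ry": 0,"rz": 0,"x": 0,"y": -4,"z": 0,"grip": 0}]}}

```text
time_s: 18.1
eef_pos: [489.6, 134.6, 38.9]
ee_rot: [[-0.965, -0.261, 0.0], [-0.261, 0.965, 0.0], [-0.0, 0.0, -1.0]]
force: [0.5, 0.3, -0.1]
width: 0.005
finger_force: 0.0
```

Request:
{"method": "arm_command", "body": {"commands": [{"rx": 0,"ry": 0,"rz": 0,"x": 0,"y": -2,"z": 0,"grip": 0},{"rx": 0,"ry": 0,"rz": 0,"x": 0,"y": -4,"z": 0,"grip": 0}]}}

```text
time_s: 18.3
eef_pos: [490.5, 131.1, 38.8]
ee_rot: [[-0.965, -0.261, 0.0], [-0.261, 0.965, 0.0], [-0.0, 0.0, -1.0]]
force: [-2.3, 2.4, 1.4]
width: 0.005
finger_force: 1.6
```

Request:
{"method": "arm_command", "body": {"commands": [{"rx": 0,"ry": 0,"rz": 0,"x": 0,"y": -2,"z": 0,"grip": 0},{"rx": 0,"ry": 0,"rz": 0,"x": 0,"y": -4,"z": 0,"grip": 0},{"rx": 0,"ry": 0,"rz": 0,"x": 0,"y": -6,"z": 0,"grip": 0},{"rx": 0,"ry": 0,"rz": 0,"x": 0,"y": -8,"z": 0,"grip": 0},{"rx": 0,"ry": 0,"rz": 0,"x": 0,"y": -10,"z": 0,"grip": 0}]}}

```text
time_s: 18.8
eef_pos: [493.1, 121.2, 38.7]
ee_rot: [[-0.965, -0.261, -0.0], [-0.261, 0.965, 0.0], [0.0, 0.0, -1.0]]
force: [-1.4, 2.8, 2.9]
width: 0.003
finger_force: 1.6
```

Request:
{"method": "arm_command", "body": {"commands": [{"rx": 0,"ry": 0,"rz": 0,"x": 0,"y": -0.5,"z": 0,"grip": 0},{"rx": 0,"ry": 0,"rz": 0,"x": 0,"y": -1,"z": 0,"grip": 0}]}}

```text
time_s: 19.0
eef_pos: [493.4, 120.2, 38.7]
ee_rot: [[-0.965, -0.261, 0.0], [-0.261, 0.965, -0.0], [-0.0, -0.0, -1.0]]
force: [-2.2, 3.1, 2.1]
width: 0.003
finger_force: 1.5
```

Request:
{"method": "arm_command", "body": {"commands": [{"rx": 0,"ry": 0,"rz": 0,"x": 0,"y": -0.5,"z": 0,"grip": 0},{"rx": 0,"ry": 0,"rz": 0,"x": 0,"y": -1,"z": 0,"grip": 0}]}}

```text
time_s: 19.2
eef_pos: [493.6, 119.4, 38.7]
ee_rot: [[-0.965, -0.261, 0.0], [-0.261, 0.965, 0.0], [-0.0, -0.0, -1.0]]
force: [-2.2, 2.4, 2.8]
width: 0.01
finger_force: 1.5
```

One call at a time from here, until the force rises.

Request:
{"method": "arm_command", "body": {"commands": [{"rx": 0,"ry": 0,"rz": 0,"x": 0,"y": -0.5,"z": 0,"grip": 0},{"rx": 0,"ry": 0,"rz": 0,"x": 0,"y": -1,"z": 0,"grip": 0},{"rx": 0,"ry": 0,"rz": 0,"x": 0,"y": -1.5,"z": 0,"grip": 0}]}}

```text
time_s: 19.5
eef_pos: [494.0, 117.9, 38.7]
ee_rot: [[-0.965, -0.261, -0.0], [-0.261, 0.965, -0.0], [0.0, -0.0, -1.0]]
force: [-0.3, 3.1, 3.0]
width: 0.003
finger_force: 1.5
```

Request:
{"method": "arm_command", "body": {"commands": [{"rx": 0,"ry": 0,"rz": 0,"x": 0,"y": -0.5,"z": 0,"grip": 0},{"rx": 0,"ry": 0,"rz": 0,"x": 0,"y": -1,"z": 0,"grip": 0}]}}

```text
time_s: 19.7
eef_pos: [494.3, 116.9, 38.7]
ee_rot: [[-0.965, -0.261, -0.0], [-0.261, 0.965, -0.0], [0.0, -0.0, -1.0]]
force: [-2.4, 2.7, 2.0]
width: 0.006
finger_force: 1.5
```

Request:
{"method": "arm_command", "body": {"commands": [{"rx": 0,"ry": 0,"rz": 0,"x": 0,"y": -0.5,"z": 0,"grip": 0},{"rx": 0,"ry": 0,"rz": 0,"x": 0,"y": -1,"z": 0,"grip": 0}]}}

```text
time_s: 19.9
eef_pos: [494.5, 115.9, 38.7]
ee_rot: [[-0.965, -0.261, -0.0], [-0.261, 0.965, -0.0], [0.0, -0.0, -1.0]]
force: [-0.9, 2.2, 2.4]
width: 0.006
finger_force: 1.5
```

Request:
{"method": "arm_command", "body": {"commands": [{"rx": 0,"ry": 0,"rz": 0,"x": 0,"y": -0.5,"z": 0,"grip": 0},{"rx": 0,"ry": 0,"rz": 0,"x": 0,"y": -0.5,"z": 0,"grip": 0}]}}

```text
time_s: 20.1
eef_pos: [494.6, 115.4, 38.7]
ee_rot: [[-0.965, -0.261, -0.0], [-0.261, 0.965, -0.0], [0.0, -0.0, -1.0]]
force: [-0.4, 1.5, 2.0]
width: 0.004
finger_force: 1.2
```

Request:
{"method": "arm_command", "body": {"commands": [{"rx": 0,"ry": 0,"rz": 0,"x": 0,"y": -0.5,"z": 0,"grip": 0},{"rx": 0,"ry": 0,"rz": 0,"x": 0,"y": -1,"z": 0,"grip": 0}]}}

```text
time_s: 20.3
eef_pos: [494.9, 114.5, 38.7]
ee_rot: [[-0.965, -0.261, -0.0], [-0.261, 0.965, -0.0], [0.0, 0.0, -1.0]]
force: [-2.0, 2.7, 2.4]
width: 0.002
finger_force: 1.5
```

Request:
{"method": "arm_command", "body": {"commands": [{"rx": 0,"ry": 0,"rz": 0,"x": 0,"y": -0.5,"z": 0,"grip": 0},{"rx": 0,"ry": 0,"rz": 0,"x": 0,"y": -0.5,"z": 0,"grip": 0}]}}

```text
time_s: 20.5
eef_pos: [495.0, 113.9, 38.7]
ee_rot: [[-0.965, -0.261, -0.0], [-0.261, 0.965, -0.0], [0.0, -0.0, -1.0]]
force: [-0.5, 3.1, 2.2]
width: 0.001
finger_force: 1.2
```

Request:
{"method": "arm_command", "body": {"commands": [{"rx": 0,"ry": 0,"rz": 0,"x": 0,"y": -0.5,"z": 0,"grip": 0},{"rx": 0,"ry": 0,"rz": 0,"x": 0,"y": -1,"z": 0,"grip": 0}]}}

```text
time_s: 20.7
eef_pos: [495.2, 113.5, 38.7]
ee_rot: [[-0.965, -0.261, -0.0], [-0.261, 0.965, 0.0], [0.0, 0.0, -1.0]]
force: [-2.4, 7.4, 4.3]
width: 0.004
finger_force: 3.7
```

Request:
{"method": "arm_command", "body": {"commands": [{"rx": 0,"ry": 0,"rz": 0,"x": 0,"y": -0.5,"z": 0,"grip": 0},{"rx": 0,"ry": 0,"rz": 0,"x": 0,"y": -0.5,"z": 0,"grip": 0}]}}

```text
time_s: 20.9
eef_pos: [495.2, 113.4, 38.7]
ee_rot: [[-0.965, -0.262, -0.0], [-0.262, 0.965, 0.001], [0.0, 0.001, -1.0]]
force: [-3.9, 7.7, 2.8]
width: 0.005
finger_force: 4.0
```

Request:
{"method": "arm_command", "body": {"commands": [{"rx": 0,"ry": 0,"rz": 0,"x": 0,"y": 3,"z": 0,"grip": 0},{"rx": 0,"ry": 0,"rz": 0,"x": 0,"y": 15,"z": 0,"grip": 0},{"rx": 0,"ry": 0,"rz": 0,"x": 0,"y": 30,"z": 0,"grip": 0},{"rx": 0,"ry": 0,"rz": 0,"x": 0,"y": 30,"z": -40,"grip": 0},{"rx": 0,"ry": 0,"rz": 0,"x": 0,"y": 30,"z": -80,"grip": 0},{"rx": 0,"ry": 0,"rz": 0,"x": 0,"y": 30,"z": -110,"grip": 0},{"rx": 0,"ry": 0,"rz": 0,"x": 0,"y": 30,"z": -110,"grip": 0}]}}

```text
time_s: 21.6
eef_pos: [489.5, 142.9, 152.3]
ee_rot: [[-0.965, -0.261, 0.005], [-0.261, 0.965, 0.003], [-0.006, 0.001, -1.0]]
force: [1.0, 0.7, -1.0]
width: 0.004
finger_force: 0.0
```

Run:
```python
from h import *
o=ctrl.get_obs();print(o['time_s'],o['eef_pos'],o['force'])
p=camera('wrist');s=camera('scene')
a=p['pixels'];b=s['pixels'][150:270,230:386]
cv2.imwrite('pics/w7.png',np.vstack([cv2.resize(a,(448,280)),cv2.resize(b,(448,300),interpolation=1)])[:,:,::-1])
for q in(p,s):
  for t in('brake','brake_tab','knob_grip','carousel_base'):print(t,[np.round(r['position'],1).tolist() for r in landmark_of(q,t)[:1]])
```

```text
21.6 [489.52131957 142.85955254 152.34246515] [ 1.04721613  0.70435525 -1.04646446]
brake [[502.4, 84.0, 45.2]]
brake_tab [[499.3, 92.8, 76.4]]
knob_grip [[602.7, -52.6, 85.6]]
carousel_base [[535.9, -36.1, -1.0]]
brake [[501.5, 85.3, 43.9]]
brake_tab [[497.4, 96.0, 74.4]]
knob_grip [[598.3, -46.2, 87.3]]
carousel_base [[532.8, -34.5, 5.7]]
```

View pics/w7.png

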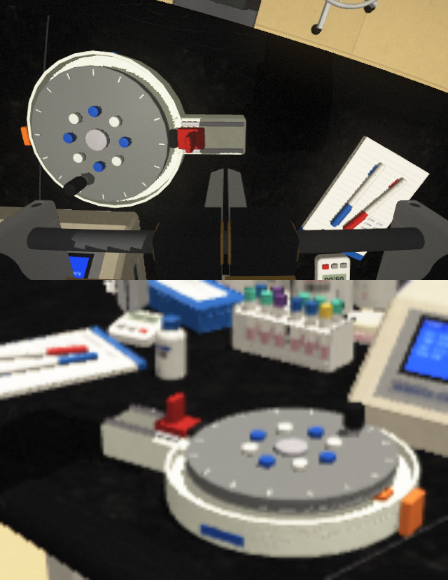

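The brake's origin is now about 121 mm from the axis, so its pad is on the rim. The knob is where I left it, and the gripper is clear of everything.

```bash
python3 -c "
from station import *
print(job_done())"
```

```text
the job is handed in; nothing more can be done
None
```

The job is handed in: the carousel stands with the high spot on the shoe (knob at about 348°, within about 1.5° of the middle of the drag zone). The brake was pushed in to about 8 N, with its pad on the rim. The arm is clear, nothing else was touched, and it took about 22 s of the 72 s limit; the hand-in gave no verdict.

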